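# Get the voltmeter case out from behind the battery-shelf kit

## Robot

A 7-joint arm with a two-finger parallel gripper is mounted at the origin on the work surface. World frame = base frame: x ahead of the robot, y to its left, z up, the work surface at z = 0. Lengths are in m, angles in rad, forces in N, time in s.
With the tool pointing down it reaches from about 0.4 to 0.85 m from the base axis. Payload 10.4 kg.
Tool frame: the origin (TCP) lies at the very end of the fingers, on their centre line; the grasp point (between the pads) lies 19 mm behind it; z points along the fingers, y is the line along which they close (so a half turn about z gives the same grasp; the last joint's range is limited). The gripper opens to 85 mm and grips with 20 to 120 N. Pads are 22 mm wide; open, the fingers measure 114 mm over their backs; the gripper's body (76 mm by 85 mm) begins 54 mm behind the grasp point. The pads swing forward as they close: fully open they stand 13 mm farther back than shut.
Start: joints at [1.241, 0.332, -0.065, 1.46, 0.022, 1.35, -0.088], TCP at [0.189, -0.596, 0.231] pointing down, gripper open.
Joint ranges: [-2.6, 2.6], [-0.5, 2.12], [-1.47, 1.34], [0.16, 2.42], [-1.27, 4.41], [0.06, 2.06], [-2.6, 2.6]. Speed limits (rad/s): [2.22, 2.22, 2.79, 2.79, 3.14, 3.14, 3.14].

## Interface

Orientations are given as a unit quaternion [x, y, z, w].
In Python, from workcell import * gives the robot as it stands.
- The arm moves only by the tool step_arm, never from a script. Its argument "commands" is one flat list of numbers, 7 for each row, row after row: the finger opening in mm, from 0 to 85.4, then the shift along the world's x, y, z as a fraction of full scale, then the turn, a rotation vector about the world's x, y, z as a fraction of full scale. A call has exactly 10 rows; each row is the pose to reach, as a shift and turn from the pose commanded when the call began, turning the shorter way round; what a row does not reach only later rows make up. Full scale, the value 1, is 0.6 m for a shift and pi rad for a turn. A row lasts 1/8 s, in which the tool goes at most 62.5 mm and 10.7 degrees, less where a joint would pass 70% of its speed; a pose out of reach is approached as far as the arm can. A call with a number of a shift or a turn outside -1 to 1 is refused whole. A call with a gripper value outside its range is refused whole. The fingers move at their own pace and stop on an object; "squeeze" is the grip in N (left out, the last holds). Time passes only in rows, so rows that repeat a pose let the fingers close, or fill a call up. It gives the time, the measured TCP pose, the force, the opening and the grip force at its end, in the units of the state.
- get_obs(): the state, without advancing time (a new reading comes with each control period).
- camera(name): name is "side" or "top"; returns the picture (480x640x3 uint8, red, green, blue); there is no depth.
- camera_params(name): a dict with "mtx" (3x3 intrinsics, pixels), "dist" ([k1, k2, p1, p2, k3] as OpenCV has them; the pictures are not rectified), "extrinsics" (4x4, takes a point from world to camera coordinates). Camera axes: x right, y down, z forward; pixel columns grow to the right and rows downward; lengths in m; the calibration is good to about 2 mm. A picture is of the moment at which its call begins. camera_params takes no time and is no camera call.
- hand_in(): hands the job in; it is judged then, once.
The state is a dict: "clock": time; "joint_pos": joint angles; "joint_velocities": joint speeds; "tau": joint torques, N m; "position": TCP position; "ee_rot": TCP orientation; "ft_force": force on the tool from outside, world axes, zero at the start; "torque": the same for the moment, N m; "grip_width": opening from 0.0 (shut) to 1.0 (fully open); "grasp_force": force on a finger pad.
Only numpy, scipy, OpenCV 4.12 (cv2) and the standard library are available. Lean on these libraries where they do the work, as an engineer would, in place of code of your own. Each camera call takes 0.05 s, during which the arm holds its last target. There are 200 camera calls.

## Task

I need the chrome voltmeter case from the back of the blue shelf pan: first move the brass post adapter, the black boot cover and the yellow-lidded bolt tub that stand in front of it over into the grey side tray, then lay the case flat inside the black outline on the yellow mat. Once it lies there, stand the three things back on the pan, each in the spot where it stood to begin with. Keep them all the right way up, and leave the spanner, the red boot cover and the grey plug where they are.

Things in the scene. Friction and masses are not known exactly. Their poses are not given: they have to be found in the camera images.
- case: Chrome pocket voltmeter case, a closed flat box 46 (its x) by 125 (its y) by 28 mm high with a black label on top; 0.22 kg. Origin at the centre of its underside, z up. It lies at the back of the pan, about 39 mm before the back lip and about 8 mm behind the row of three things, so fingers can grip it across its 46 mm side once the row is cleared.
- adapter: Brass battery post adapter, upright, 84 mm tall: round base 44 mm in diameter and 12 mm high, 34 mm barrel up to 42 mm, then a plain round post 25 mm narrowing to 23 mm in diameter from 46 to 84 mm height. About 0.35 kg. Origin at the centre of its underside, z up. One of the row of three on the pan; take it by the post.
- boot: Black stiff moulded rubber boot cover for a battery terminal, upright, 86 mm tall: square skirt 44 by 44 mm up to 44 mm height, then a round ribbed neck 32 mm in diameter up to 86 mm. About 0.12 kg. Origin at the centre of its underside, z up. One of the row of three on the pan.
- tub: Screw-top tub of terminal bolts, white with a grey band and a yellow lid, a plain cylinder 46 mm in diameter and 88 mm tall. About 0.28 kg. Origin at the centre of its underside, z up. One of the row of three on the pan.
- pan: Fixed blue painted steel shelf pan, 180 (its x) by 230 mm (its y); floor 4 mm above the green shelf, lips 18 mm high along its two sides and its far (+x) edge, open at the front (-x). Origin at the centre of its underside. The three things stand in a row along its y, about 30 mm before the pan's centre and 56 mm apart, in changing order; the case lies behind them, long side along the pan's y.
- tray: Fixed empty grey plastic side tray, 235 (its x) by 125 (its y) by 16 mm high, walls 4 mm, floor 4 mm above the shelf. Origin at the centre of its underside. Holds the three things side by side along its x. To the left or right of the pan.
- mat: Fixed yellow insulating mat, 205 (its x) by 120 (its y) by 5 mm thick, with a black rectangular outline in its middle, 155 by 76 mm inside, long side along its x. Origin at the centre of its underside. On the other side of the pan from the tray. The case belongs inside the outline, its 125 mm side along the mat's x.
- spanner: Orange insulated open-ended spanner with steel jaws, about 225 mm long and 44 mm wide at the jaws, lying on the shelf between the robot and the pan. Origin about its middle. Leave it alone.
- red_boot: Red boot cover, same shape as the black one (44 by 44 by 86 mm), standing on the shelf beyond one of the pan's far corners. Origin at the centre of its underside. Leave it alone.
- plug: Grey two-pole battery plug, about 85 by 58 by 28 mm, lying on the shelf beyond the other far corner of the pan. Origin at about the centre of its underside. Leave it alone.

How it is judged:
On the way, in this order (a step that is already met when the one before it is completed fails the run):
1. the adapter, the black boot cover and the tub all stand upright in the grey tray while the case is still on the pan (x of adapter in the frame of tray between -0.115 and 0.115 m and y of adapter in the frame of tray between -0.06 and 0.06 m and height (world z) of each of adapter, boot, tub below 0.012 m and angle between each of adapter, boot, tub's own z axis and vertical below 0.15 rad and linear speed of each of adapter, boot, tub below 0.02 m/s and x of boot in the frame of tray between -0.115 and 0.115 m and y of boot in the frame of tray between -0.06 and 0.06 m and x of tub in the frame of tray between -0.115 and 0.115 m and y of tub in the frame of tray between -0.06 and 0.06 m and distance of case from where it was at the start of the episode below 0.03 m), for 0.2 s.
2. the case lies inside the outline on the mat, let go, while the three still stand in the tray (x of case in the frame of mat between -0.017 and 0.017 m and y of case in the frame of mat between -0.017 and 0.017 m and angle between the y axis of case and the x axis of mat, either way round below 0.25 rad and height (world z) of each of case, adapter, boot, tub below 0.012 m and angle between case's own z axis and vertical below 0.1 rad and linear speed of each of case, adapter, boot, tub below 0.02 m/s and contact force between case and the fingers below 0.3 N and x of adapter in the frame of tray between -0.115 and 0.115 m and y of adapter in the frame of tray between -0.06 and 0.06 m and angle between each of adapter, boot, tub's own z axis and vertical below 0.15 rad and x of boot in the frame of tray between -0.115 and 0.115 m and y of boot in the frame of tray between -0.06 and 0.06 m and x of tub in the frame of tray between -0.115 and 0.115 m and y of tub in the frame of tray between -0.06 and 0.06 m), for 0.2 s.
At the end, for the whole second after the job is handed in: Case flat inside the outline on the mat (centre within 17 mm along each mat axis, long side within 0.25 rad of the outline's); adapter, black boot cover and tub upright on the pan, each within 15 mm of where it stood at the start; all released and at rest (x of case in the frame of mat between -0.017 and 0.017 m and y of case in the frame of mat between -0.017 and 0.017 m and angle between the y axis of case and the x axis of mat, either way round below 0.25 rad and height (world z) of case below 0.012 m and angle between each of case, adapter, boot, tub's own z axis and vertical below 0.1 rad and linear speed of each of case, adapter, boot, tub below 0.02 m/s and distance of each of adapter, boot, tub from where it was at the start of the episode below 0.015 m and contact force between each of adapter, boot, tub, case and the fingers below 0.3 N); the robot touches nothing.
It fails at once if one of the three or the case is tipped over (more than 0.6 rad) (angle between any of adapter, boot, tub, case's own z axis and vertical above 0.6 rad).
It fails at once if the spanner, the red boot cover or the plug is shifted by more than 20 mm (distance of any of spanner, red_boot, plug from where it was at the start of the episode above 0.02 m).
It also fails if it takes over 144 s, if anything falls off the work surface, if the arm or the gripper's body presses on something with over 40 N, if the wrist force passes 120 N, or if a joint passes its speed limit or range.

## Working session

There is one attempt and no reset: what is moved stays moved. The work goes in short steps, Python scripts to look and compute and a tool call to move; the robot and the scene stay as the last step left them, time stands still between calls to the robot, and variables do not carry over. Pictures are saved under pics/ and viewed, at most 14 in all, crops included, and the job is handed in when it is done.

Besides the shell and the picture viewer there is one more tool, called after "Request:" as name(argument=value, ...), one argument or row to a line, values as JSON. step_arm: Moves the arm, as the interface text tells. Its arguments: {"type":"object","properties":{"commands":{"type":"array","items":{"type":"number"}},"squeeze":{"type":"number"}},"required":["commands"]}

```bash
mkdir -p pics; ls; python3 - <<'E'
from workcell import *
import cv2
o=get_obs(); print(o)
for n in("top","side"):
    im=camera(n); cv2.imwrite(f"pics/{n}0.png",im[:,:,::-1]); p=camera_params(n); print(n,p)
E
```

```text
pics
{'clock': 0.0, 'joint_pos': array([ 1.24140939,  0.33288311, -0.0646821 ,  1.4609399 ,  0.02158867,
        1.34989816, -0.08850268]), 'joint_velocities': array([ 0.00112872, -0.00053672, -0.00092226,  0.00122172,  0.00043956,
       -0.00054807, -0.00189712]), 'tau': array([-1.02158188e-03, -6.25453520e+01,  4.84384771e-02, -3.91599226e+01,
        1.59966841e-02,  9.97716357e-03, -1.46521506e-05]), 'position': array([ 0.1886232 , -0.59546427,  0.23050955]), 'ee_rot': array([ 9.88258105e-01,  1.52792029e-01, -1.39613348e-04, -7.03079201e-04]), 'ft_force': array([-0.09264769,  0.51283604,  0.97110986]), 'torque': array([ 0.02009307, -0.00475215, -0.00501037]), 'grasp_force': 0.0, 'grip_width': 1.001019709479204}
top {'mtx': array([[443.73001639,   0.        , 320.97015403],
       [  0.        , 443.73001639, 240.37779353],
       [  0.        ,   0.        ,   1.        ]]), 'dist': array([-0.08995496,  0.        ,  0.        ,  0.        ,  0.        ]), 'extrinsics': array([[-0.00359101, -0.99998167, -0.00487422,  0.01729061],
       [-0.99822864,  0.00387409, -0.0593682 ,  0.56167647],
       [ 0.059386  ,  0.00465239, -0.99822425,  0.76371657],
       [ 0.        ,  0.        ,  0.        ,  1.        ]])}
side {'mtx': array([[449.63578382,   0.        , 324.09641765],
       [  0.        , 449.63578382, 240.028172  ],
       [  0.        ,   0.        ,   1.        ]]), 'dist': array([-0.11532449,  0.        ,  0.        ,  0.        ,  0.        ]), 'extrinsics': array([[-0.87060949, -0.4919666 ,  0.00282615,  0.48132974],
       [-0.3619704 ,  0.63664987, -0.68092171,  0.2350013 ],
       [ 0.33319147, -0.59383988, -0.73235076,  0.80344392],
       [ 0.        ,  0.        ,  0.        ,  1.        ]])}
```

View pics/top0.png

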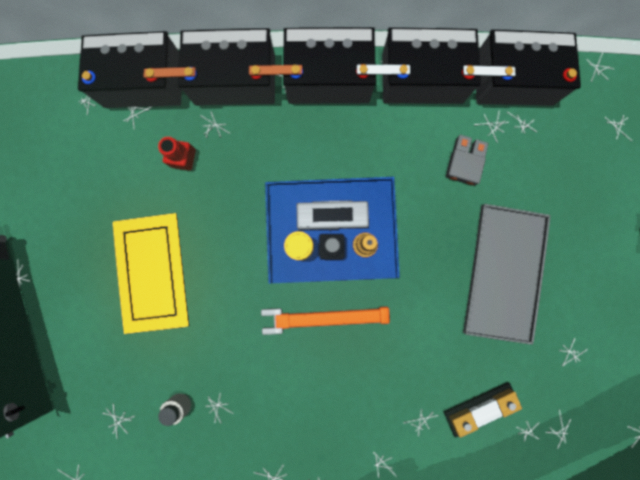

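View pics/side0.png

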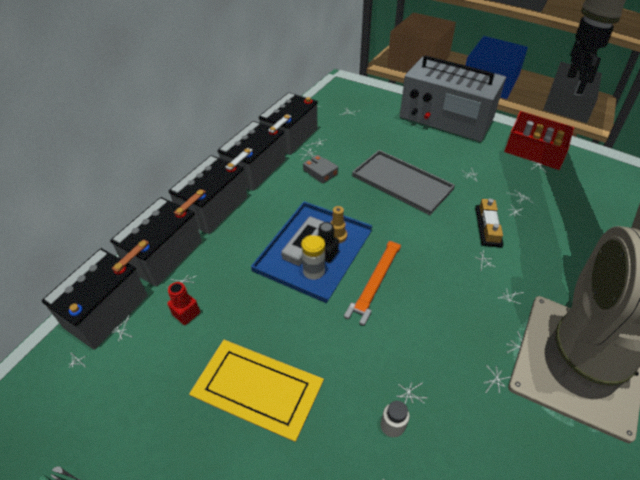

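The top view shows tub (298,246), black boot (332,246), adapter (365,244), case (333,214), mat on the left (150,273) and tray on the right (507,273). The side view shows the same layout.

```bash
cat > h.py <<'E'
from workcell import *
import cv2, numpy as np
def ray(n,uv,z):
    p=camera_params(n); q=cv2.undistortPoints(np.array(uv,float).reshape(-1,1,2),p["mtx"],p["dist"]).reshape(-1,2)
    E=p["extrinsics"]; R=E[:3,:3]; c=-R.T@E[:3,3]
    d=np.c_[q,np.ones(len(q))]@R
    return (c+d*((z-c[2])/d[:,2])[:,None])[:,:2]
def mask(im,lo,hi,box):
    m=cv2.inRange(cv2.cvtColor(im,cv2.COLOR_RGB2HSV),lo,hi); k=np.zeros_like(m); x0,y0,x1,y1=box; k[y0:y1,x0:x1]=m[y0:y1,x0:x1]
    cs=cv2.findContours(k,cv2.RETR_EXTERNAL,cv2.CHAIN_APPROX_NONE)[0]
    return max(cs,key=cv2.contourArea)
def rect(n,c,z):
    w=ray(n,c.reshape(-1,2),z)*1000
    (cx,cy),s,a=cv2.minAreaRect(w.astype(np.float32)); return np.round([cx,cy,*s,a],1)
E
python3 - <<'E'
from h import *
p=camera_params("top")["extrinsics"]; print("cam",-p[:3,:3].T@p[:3,3])
im=cv2.imread("pics/top0.png")[:,:,::-1].copy()
print("mat",rect("top",mask(im,(20,120,120),(35,255,255),(90,190,210,350)),.005))
print("pan",rect("top",mask(im,(105,120,60),(125,255,255),(240,150,420,300)),.018))
print("tray",rect("top",mask(im,(0,0,50),(179,60,255),(450,195,570,355)),.016))
print("tub",rect("top",mask(im,(20,120,120),(35,255,255),(270,225,320,270)),.092))
print("case",rect("top",mask(im,(0,0,120),(179,60,255),(280,190,385,232)),.032))
c=cv2.resize(im[190:290,255:405],None,fx=5.3,fy=5.3,interpolation=cv2.INTER_CUBIC)
cv2.imwrite("pics/c1.png",c[:,:,::-1])
im=cv2.imread("pics/side0.png")
cv2.imwrite("pics/c2.png",cv2.resize(im[195:305,245:380],None,fx=5.3,fy=5.3,interpolation=cv2.INTER_CUBIC))
E
```

```text
cam [0.51538956 0.01156119 0.7957904 ]
mat [504.7 325.3 206.8 122.5   7. ]
pan [581.4  -3.4 177.6 227.2   2.1]
tray [ 501.7 -316.6  128.2  234.5   80.6]
tub [549.3  50.6  43.   43.   89.9]
case [606.3  -4.2  46.  122.1   1.1]
```

View pics/c1.png

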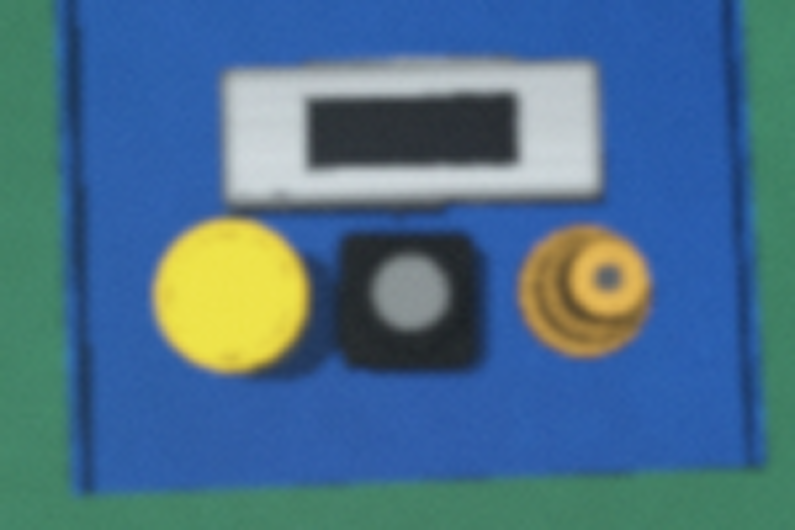

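View pics/c2.png

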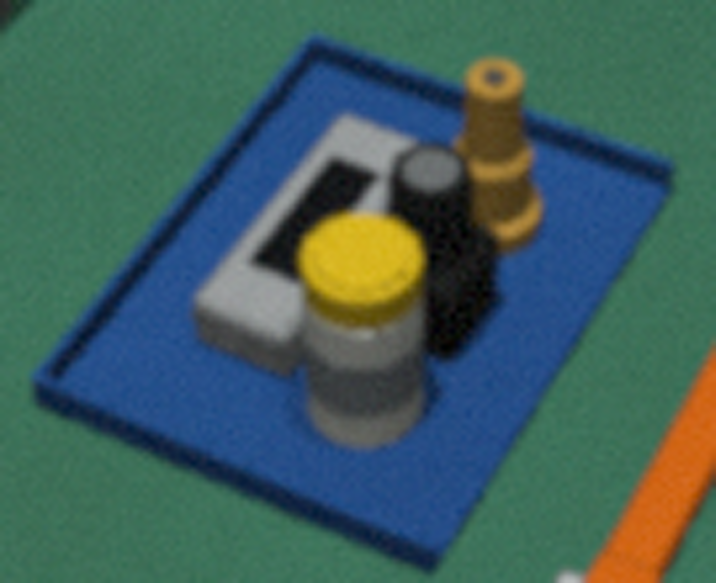

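```bash
python3 - <<'E'
from h import *
for n,t,s,z in(("tub",(298.4,245.8),(313.3,243.7),.092),("boot",(332.4,245.3),(326.1,227.1),.09),("adapter",(369.5,242.5),(338.2,209.5),.088)):
    print(n,np.round(1000*ray("top",[t],z)),np.round(1000*ray("side",[s],z)))
im=cv2.imread("pics/side0.png")[:,:,::-1].copy()
print("mat",rect("side",mask(im,(20,120,120),(35,255,255),(180,330,340,450)),.005))
E
```

```text
tub [[549.  51.]] [[548.  52.]]
boot [[549.  -3.]] [[550.  -2.]]
adapter [[554. -63.]] [[554. -63.]]
mat [505.3 325.9 206.4 121.7   6.9]
```

Request:
step_arm(
  commands=[60,0.609,0.8875,-0.134,0,0,0.411,60,0.609,0.8875,-0.134,0,0,0.411,60,0.609,0.8875,-0.134,0,0,0.411,60,0.609,0.8875,-0.134,0,0,0.411,60,0.609,0.8875,-0.134,0,0,0.411,60,0.609,0.8875,-0.134,0,0,0.411,60,0.609,0.8875,-0.134,0,0,0.411,60,0.609,0.8875,-0.134,0,0,0.411,60,0.609,0.8875,-0.134,0,0,0.411,60,0.609,0.8875,-0.134,0,0,0.411],
  squeeze=60,
)

```text
clock: 1.35
position: [0.5404, -0.083, 0.1538]
ee_rot: [0.698, 0.716, -0.0, 0.0]
ft_force: [-0.4, -0.9, 0.6]
grip_width: 0.701
grasp_force: 0.0
```

Request:
step_arm(
  commands=[60,0.022,0.033,-0.006,0,0,0,60,0.022,0.033,-0.006,0,0,0,60,0.022,0.033,-0.006,0,0,0,60,0.022,0.033,-0.006,0,0,0,60,0.022,0.033,-0.006,0,0,0,60,0.022,0.033,-0.006,0,0,0,60,0.022,0.033,-0.006,0,0,0,60,0.022,0.033,-0.006,0,0,0,60,0.022,0.033,-0.006,0,0,0,60,0.022,0.033,-0.006,0,0,0],
)

```text
clock: 2.6
position: [0.5529, -0.0646, 0.1505]
ee_rot: [0.697, 0.717, 0.0, 0.0]
ft_force: [0.1, -0.4, 0.5]
grip_width: 0.702
grasp_force: 0.0
```

Request:
step_arm(
  commands=[60,0.002,0.003,-0.06,0,0,0,60,0.002,0.003,-0.12,0,0,0,60,0.002,0.003,-0.169,0,0,0,60,0.002,0.003,-0.169,0,0,0,60,0.002,0.003,-0.169,0,0,0,10,0.002,0.003,-0.169,0,0,0,10,0.002,0.003,-0.169,0,0,0,10,0.002,0.003,-0.169,0,0,0,10,0.002,0.003,-0.169,0,0,0,10,0.002,0.003,-0.169,0,0,0],
)

```text
clock: 3.85
position: [0.5551, -0.063, 0.0504]
ee_rot: [0.697, 0.717, 0.001, 0.001]
ft_force: [0.0, 0.3, 4.8]
grip_width: 0.263
grasp_force: 67.8
```

Request:
step_arm(
  commands=[10,0,0,0.06,0,0,0,10,0,0,0.12,0,0,0,10,0.003,-0.055,0.12,0,0,-0.06,10,0.007,-0.11,0.12,0,0,-0.12,10,0.01,-0.165,0.12,0,0,-0.175,10,0.013,-0.22,0.12,0,0,-0.23,10,0.016,-0.275,0.12,0,0,-0.285,10,0.02,-0.33,0.12,0,0,-0.34,10,0.023,-0.385,0.12,0,0,-0.395,10,0.027,-0.442,0.12,0,0,-0.45],
)

```text
clock: 5.1
position: [0.57, -0.3288, 0.1209]
ee_rot: [0.996, 0.089, -0.0, -0.0]
ft_force: [0.2, -0.8, -2.6]
grip_width: 0.264
grasp_force: 69.0
```

Request:
step_arm(
  commands=[10,0.002,0.001,-0.05,0,0,-0.05,10,0.002,0.001,-0.09,0,0,-0.055,10,0.002,0.001,-0.11,0,0,-0.055,10,0.002,0.001,-0.116,0,0,-0.055,10,0.002,0.001,-0.116,0,0,-0.055,60,0.002,0.001,-0.116,0,0,-0.055,60,0.002,0.001,-0.116,0,0,-0.055,60,0.002,0.001,-0.116,0,0,-0.055,60,0.002,0.001,-0.056,0,0,-0.055,60,0.002,0.001,0.02,0,0,-0.055],
)

```text
clock: 6.35
position: [0.5709, -0.3271, 0.1334]
ee_rot: [1.0, 0.006, -0.001, -0.0]
ft_force: [0.3, -0.5, 0.7]
grip_width: 0.703
grasp_force: 0.0
```

Request:
step_arm(
  commands=[60,-0.004,0.06,0.012,0,0,0.055,60,-0.008,0.12,0.012,0,0,0.11,60,-0.012,0.18,0.012,0,0,0.165,60,-0.016,0.24,0.012,0,0,0.22,60,-0.02,0.3,0.012,0,0,0.275,60,-0.024,0.36,0.012,0,0,0.33,60,-0.028,0.42,0.012,0,0,0.385,60,-0.032,0.48,0.012,0,0,0.44,60,-0.036,0.541,0.012,0,0,0.495,60,-0.036,0.541,0.012,0,0,0.505],
)

```text
clock: 7.6
position: [0.5498, 0.0006, 0.1409]
ee_rot: [0.695, 0.719, 0.001, 0.0]
ft_force: [-0.3, -0.3, 0.5]
grip_width: 0.703
grasp_force: 0.0
```

Request:
step_arm(
  commands=[60,0,-0.004,-0.05,0,0,0,60,0,-0.004,-0.1,0,0,0,60,0,-0.004,-0.148,0,0,0,60,0,-0.004,-0.148,0,0,0,60,0,-0.004,-0.148,0,0,0,15,0,-0.004,-0.148,0,0,0,15,0,-0.004,-0.148,0,0,0,15,0,-0.004,-0.148,0,0,0,15,0,-0.004,-0.148,0,0,0,15,0,-0.004,-0.148,0,0,0],
  squeeze=50,
)

```text
clock: 8.85
position: [0.5507, -0.0054, 0.0527]
ee_rot: [0.697, 0.717, 0.001, 0.001]
ft_force: [-1.3, -0.5, 7.2]
grip_width: 0.361
grasp_force: 48.9
```

Request:
step_arm(
  commands=[15,0,0,0.06,0,0,0,15,-0.01,-0.05,0.12,0,0,-0.055,15,-0.02,-0.11,0.12,0,0,-0.11,15,-0.03,-0.17,0.12,0,0,-0.165,15,-0.04,-0.23,0.12,0,0,-0.22,15,-0.05,-0.29,0.12,0,0,-0.275,15,-0.06,-0.35,0.12,0,0,-0.33,15,-0.07,-0.41,0.12,0,0,-0.385,15,-0.081,-0.47,0.12,0,0,-0.44,15,-0.081,-0.519,0.12,0,0,-0.495],
)

```text
clock: 10.1
position: [0.5005, -0.3184, 0.1238]
ee_rot: [1.0, 0.018, -0.0, 0.0]
ft_force: [1.4, 0.3, -0.7]
grip_width: 0.362
grasp_force: 49.8
```

Request:
step_arm(
  commands=[15,0.002,0.001,-0.05,0,0,-0.01,15,0.002,0.001,-0.09,0,0,-0.01,15,0.002,0.001,-0.11,0,0,-0.01,15,0.002,0.001,-0.117,0,0,-0.01,15,0.002,0.001,-0.117,0,0,-0.01,60,0.002,0.001,-0.117,0,0,-0.01,60,0.002,0.001,-0.117,0,0,-0.01,60,0.002,0.001,-0.117,0,0,-0.01,60,0.002,0.001,-0.056,0,0,-0.01,60,0.002,0.001,0.02,0,0,-0.01],
)

```text
clock: 11.35
position: [0.5019, -0.3157, 0.1358]
ee_rot: [1.0, 0.006, -0.001, -0.001]
ft_force: [0.8, -1.2, 0.7]
grip_width: 0.706
grasp_force: 0.0
```

Request:
step_arm(
  commands=[75,0.004,0.06,0.02,0,0,0.055,75,0.01,0.12,0.02,0,0,0.11,75,0.02,0.185,0.02,0,0,0.165,75,0.03,0.25,0.02,0,0,0.22,75,0.04,0.32,0.02,0,0,0.275,75,0.05,0.39,0.02,0,0,0.33,75,0.06,0.46,0.02,0,0,0.385,75,0.07,0.53,0.02,0,0,0.44,75,0.0785,0.61,0.015,0,0,0.495,75,0.0785,0.61,0.01,0,0,0.505],
)

```text
clock: 12.6
position: [0.5495, 0.0546, 0.1419]
ee_rot: [0.694, 0.72, 0.001, -0.0]
ft_force: [0.6, -0.4, 0.4]
grip_width: 0.882
grasp_force: 0.0
```

Request:
step_arm(
  commands=[75,0,0,-0.05,0,0,0,75,0,0,-0.1,0,0,0,75,0,0,-0.155,0,0,0,75,0,0,-0.155,0,0,0,75,0,0,-0.155,0,0,0,30,0,0,-0.155,0,0,0,30,0,0,-0.155,0,0,0,30,0,0,-0.155,0,0,0,30,0,0,-0.155,0,0,0,30,0,0,-0.155,0,0,0],
)

```text
clock: 13.85
position: [0.5504, 0.0499, 0.0499]
ee_rot: [0.698, 0.717, 0.001, 0.001]
ft_force: [-0.3, -0.5, 6.6]
grip_width: 0.526
grasp_force: 50.3
```

Request:
step_arm(
  commands=[30,0,0,0.06,0,0,0,30,-0.02,-0.06,0.12,0,0,-0.055,30,-0.05,-0.13,0.12,0,0,-0.11,30,-0.08,-0.2,0.12,0,0,-0.165,30,-0.11,-0.27,0.12,0,0,-0.22,30,-0.14,-0.34,0.12,0,0,-0.275,30,-0.17,-0.41,0.12,0,0,-0.33,30,-0.195,-0.48,0.12,0,0,-0.385,30,-0.195,-0.54,0.12,0,0,-0.44,30,-0.195,-0.593,0.12,0,0,-0.495],
)

```text
clock: 15.1
position: [0.4322, -0.3072, 0.1209]
ee_rot: [1.0, 0.018, 0.0, 0.0]
ft_force: [0.7, 0.5, -2.5]
grip_width: 0.525
grasp_force: 52.3
```

Request:
step_arm(
  commands=[30,0,0.001,-0.05,0,0,-0.01,30,0,0.001,-0.09,0,0,-0.01,30,0,0.001,-0.11,0,0,-0.01,30,0,0.001,-0.118,0,0,-0.01,30,0,0.001,-0.118,0,0,-0.01,70,0,0.001,-0.118,0,0,-0.01,70,0,0.001,-0.118,0,0,-0.01,70,0,0.001,-0.118,0,0,-0.01,70,0,0.001,-0.056,0,0,-0.01,70,0,0.001,0.02,0,0,-0.01],
)

```text
clock: 16.35
position: [0.432, -0.3048, 0.1329]
ee_rot: [1.0, 0.006, -0.001, -0.001]
ft_force: [0.5, 0.2, 0.2]
grip_width: 0.821
grasp_force: 0.0
```

```bash
python3 - <<'E'
from h import *
print(get_obs()["position"])
im=camera("top"); cv2.imwrite("pics/top1.png",im[:,:,::-1])
s=camera("side"); cv2.imwrite("pics/side1.png",s[:,:,::-1])
print("case",rect("top",mask(im,(0,0,120),(179,60,255),(280,190,385,232)),.032))
E
```

```text
[ 0.43202248 -0.3048443   0.13290324]
case [606.1  -4.6  46.3 122.9   1.1]
```

View pics/side1.png

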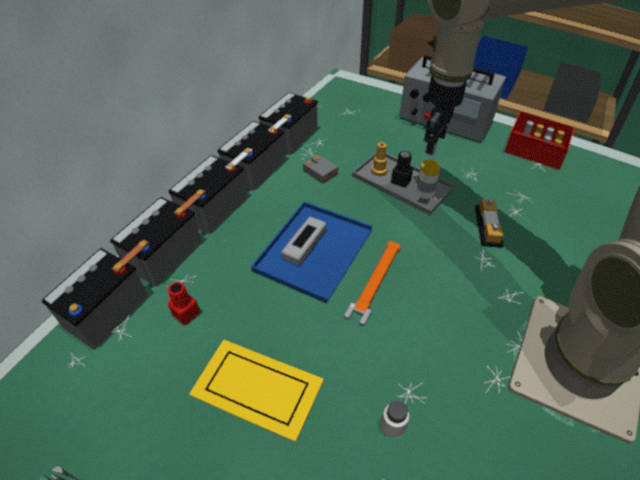

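The side picture shows adapter (381,160), black boot (403,168) and tub (430,175) all upright in the tray, and the case undisturbed on the pan (303,240).

Request:
step_arm(
  commands=[68,0.02,0.05,0.01,0,0,0.055,68,0.05,0.1,0.01,0,0,0.11,68,0.085,0.155,0.01,0,0,0.165,68,0.12,0.21,0.01,0,0,0.22,68,0.155,0.27,0.01,0,0,0.275,68,0.19,0.33,0,0,0,0.33,68,0.225,0.39,-0.02,0,0,0.385,68,0.26,0.45,-0.04,0,0,0.44,68,0.29,0.5,-0.06,0,0,0.495,68,0.29,0.5,-0.06,0,0,0.503],
)

```text
clock: 17.7
position: [0.6065, -0.0017, 0.0951]
ee_rot: [0.697, 0.717, 0.0, -0.001]
ft_force: [-0.7, -0.2, -0.6]
grip_width: 0.798
grasp_force: 0.0
```

Request:
step_arm(
  commands=[68,0,0,-0.05,0,0,0,68,0,0,-0.08,0,0,0,68,0,0,-0.1,0,0,0,68,0,0,-0.1,0,0,0,68,0,0,-0.1,0,0,0,68,0,0,-0.12,0,0,0,68,0,0,-0.12,0,0,0,68,0,0,-0.12,0,0,0,68,0,0,-0.12,0,0,0,68,0,0,-0.12,0,0,0],
)

```text
clock: 18.95
position: [0.6067, -0.0053, 0.0247]
ee_rot: [0.7, 0.714, 0.0, 0.0]
ft_force: [-0.4, 0.0, 0.5]
grip_width: 0.794
grasp_force: 0.0
```

Request:
step_arm(
  commands=[68,0,0,-0.015,0,0,0,68,0,0,-0.028,0,0,0,68,0,0,-0.028,0,0,0,30,0,0,-0.028,0,0,0,30,0,0,-0.028,0,0,0,30,0,0,-0.028,0,0,0,30,0,0,-0.028,0,0,0,30,0,0,-0.028,0,0,0,30,0,0,0,0,0,0,30,0,0,0.03,0,0,0],
  squeeze=60,
)

```text
clock: 20.2
position: [0.6063, -0.0053, 0.0434]
ee_rot: [0.7, 0.714, -0.0, -0.0]
ft_force: [0.8, -0.3, -1.8]
grip_width: 0.524
grasp_force: 62.4
```

Request:
step_arm(
  commands=[30,-0.01,0.04,0.04,0,0,0.055,30,-0.03,0.1,0.06,0,0,0.11,30,-0.05,0.16,0.06,0,0,0.165,30,-0.07,0.22,0.06,0,0,0.22,30,-0.09,0.28,0.06,0,0,0.275,30,-0.11,0.34,0.06,0,0,0.33,30,-0.13,0.4,0.06,0,0,0.385,30,-0.15,0.46,0.06,0,0,0.44,30,-0.169,0.52,0.06,0,0,0.495,30,-0.169,0.551,0.06,0,0,0.533],
)

```text
clock: 21.45
position: [0.504, 0.3276, 0.0799]
ee_rot: [-0.066, 0.998, 0.0, 0.0]
ft_force: [0.8, -0.2, -1.7]
grip_width: 0.524
grasp_force: 62.5
```

Request:
step_arm(
  commands=[30,0,0,-0.03,0,0,0,30,0,0,-0.06,0,0,0,30,0,0,-0.08,0,0,0,30,0,0,-0.08,0,0,0,30,0,0,-0.08,0,0,0,30,0,0,-0.08,0,0,0,30,0,0,-0.08,0,0,0,30,0,0,-0.08,0,0,0,30,0,0,-0.08,0,0,0,30,0,0,-0.08,0,0,0],
)

```text
clock: 22.7
position: [0.5052, 0.3254, 0.0306]
ee_rot: [-0.062, 0.998, 0.0, 0.0]
ft_force: [-0.2, 0.7, -1.7]
grip_width: 0.52
grasp_force: 62.5
```

Request:
step_arm(
  commands=[30,0,0,-0.02,0,0,0,30,0,0,-0.032,0,0,0,30,0,0,-0.036,0,0,0,30,0,0,-0.036,0,0,0,64,0,0,-0.036,0,0,0,64,0,0,-0.036,0,0,0,64,0,0,-0.036,0,0,0,64,0,0,0,0,0,0,64,0,0,0.06,0,0,0,64,0,0,0.14,0,0,0],
)

```text
clock: 23.95
position: [0.5048, 0.3253, 0.1165]
ee_rot: [-0.062, 0.998, 0.0, -0.0]
ft_force: [0.9, 0.3, 0.0]
grip_width: 0.749
grasp_force: 0.0
```

Request:
step_arm(
  commands=[64,0,-0.06,0.06,0,0,-0.055,64,0,-0.12,0.06,0,0,-0.11,64,0,-0.18,0.06,0,0,-0.165,64,0,-0.24,0.06,0,0,-0.22,64,0,-0.3,0.06,0,0,-0.275,64,0,-0.36,0.06,0,0,-0.33,64,0,-0.42,0.06,0,0,-0.385,64,0,-0.48,0.06,0,0,-0.44,64,0,-0.54,0.06,0,0,-0.495,64,0,-0.54,0.06,0,0,-0.533],
)

```text
clock: 25.2
position: [0.5054, -0.0014, 0.1518]
ee_rot: [0.703, 0.711, 0.0, 0.001]
ft_force: [-0.3, -0.0, 0.4]
grip_width: 0.748
grasp_force: 0.0
```

```bash
python3 - <<'E'
from h import *
print(get_obs()["position"])
im=camera("top"); cv2.imwrite("pics/top2.png",im[:,:,::-1])
print("case",rect("top",mask(im,(0,0,120),(179,60,255),(110,210,190,335)),.033))
print("tub",rect("top",mask(im,(18,120,80),(35,255,255),(450,190,580,360)),.092))
E
```

```text
[ 0.5053912  -0.00138395  0.15179669]
case [503.5 324.3 121.8  43.    7.4]
tub [ 434.5 -303.2   48.3   44.8   89.1]
```

View pics/top2.png

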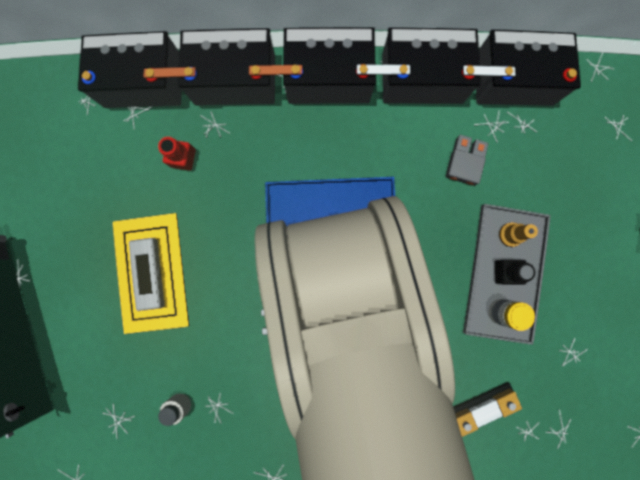

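The picture shows the case centred in the mat outline (147,273), and adapter (530,232), boot (523,271) and tub (520,317) upright in the tray. I'll start with the return of the tub, taken from the tray's near end.

```bash
python3 - <<'E'
from h import *
im=cv2.imread("pics/top2.png")
cv2.imwrite("pics/c3.png",cv2.resize(im[210:345,460:560],None,fx=4,fy=4,interpolation=cv2.INTER_CUBIC))
for t,z in(((530,232),.088),((523,271),.09),((520,317),.092)): print(np.round(1000*ray("top",[t],z)))
E
```

```text
[[ 570. -326.]]
[[ 507. -311.]]
[[ 433. -304.]]
```

Request:
step_arm(
  commands=[70,-0.01,-0.05,-0.02,0,0,-0.055,70,-0.02,-0.1,-0.02,0,0,-0.11,70,-0.04,-0.15,-0.02,0,0,-0.165,70,-0.055,-0.2,-0.02,0,0,-0.22,70,-0.07,-0.26,-0.02,0,0,-0.275,70,-0.085,-0.32,-0.02,0,0,-0.33,70,-0.1,-0.38,-0.02,0,0,-0.385,70,-0.12,-0.44,-0.02,0,0,-0.44,70,-0.12,-0.48,-0.02,0,0,-0.495,70,-0.12,-0.506,-0.02,0,0,-0.51],
)

```text
clock: 26.5
position: [0.4337, -0.3027, 0.1395]
ee_rot: [1.0, -0.005, 0.001, 0.0]
ft_force: [0.4, 1.1, 0.1]
grip_width: 0.818
grasp_force: 0.0
```

View pics/c3.png

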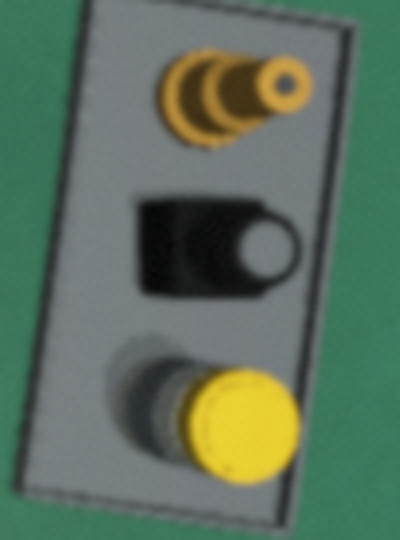

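The crop shows adapter top (285,85), boot top (268,248) and tub lid (244,427), all upright and clear of each other.

Request:
step_arm(
  commands=[70,-0.001,-0.004,-0.05,0,0,0,70,-0.001,-0.004,-0.1,0,0,0,70,-0.001,-0.004,-0.149,0,0,0,70,-0.001,-0.004,-0.149,0,0,0,70,-0.001,-0.004,-0.149,0,0,0,30,-0.001,-0.004,-0.149,0,0,0,30,-0.001,-0.004,-0.149,0,0,0,30,-0.001,-0.004,-0.149,0,0,0,30,-0.001,-0.004,-0.149,0,0,0,30,-0.001,-0.004,-0.149,0,0,0],
  squeeze=50,
)

```text
clock: 27.75
position: [0.4334, -0.3051, 0.0506]
ee_rot: [1.0, -0.005, 0.001, 0.001]
ft_force: [-1.4, 1.0, 6.2]
grip_width: 0.529
grasp_force: 50.1
```

Request:
step_arm(
  commands=[30,0,0,0.06,0,0,0,30,0.02,0.06,0.12,0,0,0.055,30,0.05,0.13,0.12,0,0,0.11,30,0.08,0.2,0.12,0,0,0.165,30,0.11,0.27,0.12,0,0,0.22,30,0.14,0.34,0.12,0,0,0.275,30,0.17,0.41,0.12,0,0,0.33,30,0.1935,0.48,0.12,0,0,0.385,30,0.1935,0.54,0.12,0,0,0.44,30,0.1935,0.594,0.12,0,0,0.495],
)

```text
clock: 29.0
position: [0.5485, 0.0532, 0.1214]
ee_rot: [0.714, 0.7, 0.0, 0.0]
ft_force: [-0.0, -0.5, -2.7]
grip_width: 0.528
grasp_force: 52.3
```

Request:
step_arm(
  commands=[30,0,0,-0.05,0,0,0.012,30,0,0,-0.09,0,0,0.012,30,0,0,-0.11,0,0,0.012,30,0,0,-0.1175,0,0,0.012,30,0,0,-0.1175,0,0,0.012,70,0,0,-0.1175,0,0,0.012,70,0,0,-0.1175,0,0,0.012,70,0,0,-0.1175,0,0,0.012,70,0,0,-0.056,0,0,0.012,70,0,0,0.02,0,0,0.012],
)

```text
clock: 30.25
position: [0.5481, 0.0517, 0.1335]
ee_rot: [0.703, 0.711, -0.0, -0.001]
ft_force: [1.3, -0.2, 0.6]
grip_width: 0.825
grasp_force: 0.0
```

Request:
step_arm(
  commands=[60,-0.005,-0.06,0.012,0,0,-0.055,60,-0.01,-0.12,0.012,0,0,-0.11,60,-0.02,-0.185,0.012,0,0,-0.165,60,-0.03,-0.25,0.012,0,0,-0.22,60,-0.04,-0.32,0.012,0,0,-0.275,60,-0.05,-0.39,0.012,0,0,-0.33,60,-0.06,-0.46,0.012,0,0,-0.385,60,-0.07,-0.53,0.012,0,0,-0.44,60,-0.073,-0.59,0.012,0,0,-0.495,60,-0.073,-0.6145,0.012,0,0,-0.503],
)

```text
clock: 31.5
position: [0.5043, -0.3191, 0.1403]
ee_rot: [1.0, -0.001, -0.0, 0.0]
ft_force: [-0.4, 0.6, -0.2]
grip_width: 0.706
grasp_force: 0.0
```

Request:
step_arm(
  commands=[60,0,0,-0.05,0,0,0,60,0,0,-0.1,0,0,0,60,0,0,-0.148,0,0,0,60,0,0,-0.148,0,0,0,60,0,0,-0.148,0,0,0,15,0,0,-0.148,0,0,0,15,0,0,-0.148,0,0,0,15,0,0,-0.148,0,0,0,15,0,0,-0.148,0,0,0,15,0,0,-0.148,0,0,0],
)

```text
clock: 32.75
position: [0.5056, -0.3172, 0.0529]
ee_rot: [1.0, 0.001, 0.001, 0.001]
ft_force: [-1.6, 0.8, 7.0]
grip_width: 0.366
grasp_force: 49.0
```

Request:
step_arm(
  commands=[15,0,0,0.06,0,0,0,15,0.01,0.05,0.12,0,0,0.055,15,0.02,0.11,0.12,0,0,0.11,15,0.03,0.17,0.12,0,0,0.165,15,0.04,0.23,0.12,0,0,0.22,15,0.05,0.29,0.12,0,0,0.275,15,0.06,0.35,0.12,0,0,0.33,15,0.07,0.41,0.12,0,0,0.385,15,0.074,0.47,0.12,0,0,0.44,15,0.074,0.524,0.12,0,0,0.495],
)

```text
clock: 34.0
position: [0.5493, -0.0012, 0.1239]
ee_rot: [0.71, 0.704, 0.0, 0.0]
ft_force: [-0.4, 0.1, -1.4]
grip_width: 0.361
grasp_force: 49.7
```

Request:
step_arm(
  commands=[15,0,0,-0.05,0,0,0.012,15,0,0,-0.09,0,0,0.012,15,0,0,-0.11,0,0,0.012,15,0,0,-0.1175,0,0,0.012,15,0,0,-0.1175,0,0,0.012,60,0,0,-0.1175,0,0,0.012,60,0,0,-0.1175,0,0,0.012,60,0,0,-0.1175,0,0,0.012,60,0,0,-0.056,0,0,0.012,60,0,0,0.02,0,0,0.012],
)

```text
clock: 35.25
position: [0.5486, -0.0025, 0.1359]
ee_rot: [0.699, 0.716, -0.0, -0.001]
ft_force: [1.1, -0.2, 0.2]
grip_width: 0.704
grasp_force: 0.0
```

Request:
step_arm(
  commands=[60,0.004,-0.06,0.01,0,0,-0.055,60,0.008,-0.12,0.01,0,0,-0.11,60,0.012,-0.18,0.01,0,0,-0.165,60,0.016,-0.24,0.01,0,0,-0.22,60,0.02,-0.3,0.01,0,0,-0.275,60,0.024,-0.36,0.01,0,0,-0.33,60,0.028,-0.42,0.01,0,0,-0.385,60,0.032,-0.48,0.01,0,0,-0.44,60,0.037,-0.53,0.01,0,0,-0.495,60,0.037,-0.5417,0.01,0,0,-0.507],
)

```text
clock: 36.5
position: [0.5709, -0.3298, 0.1412]
ee_rot: [1.0, -0.001, -0.0, 0.0]
ft_force: [0.0, -0.3, -0.0]
grip_width: 0.703
grasp_force: 0.0
```

Request:
step_arm(
  commands=[60,0,0.002,-0.05,0,0,0,60,0,0.002,-0.1,0,0,0,60,0,0.002,-0.149,0,0,0,60,0,0.002,-0.149,0,0,0,60,0,0.002,-0.149,0,0,0,10,0,0.002,-0.149,0,0,0,10,0,0.002,-0.149,0,0,0,10,0,0.002,-0.149,0,0,0,10,0,0.002,-0.149,0,0,0,10,0,0.002,-0.149,0,0,0],
  squeeze=60,
)

```text
clock: 37.75
position: [0.5721, -0.327, 0.0534]
ee_rot: [1.0, 0.001, 0.001, 0.001]
ft_force: [-0.6, -1.1, 5.5]
grip_width: 0.263
grasp_force: 58.8
```

Request:
step_arm(
  commands=[10,0,0,0.06,0,0,0,10,-0.003,0.04,0.12,0,0,0.055,10,-0.006,0.09,0.12,0,0,0.11,10,-0.009,0.14,0.12,0,0,0.165,10,-0.012,0.19,0.12,0,0,0.22,10,-0.016,0.24,0.12,0,0,0.275,10,-0.02,0.29,0.12,0,0,0.33,10,-0.024,0.34,0.12,0,0,0.385,10,-0.029,0.39,0.12,0,0,0.44,10,-0.029,0.44,0.12,0,0,0.495],
)

```text
clock: 39.0
position: [0.5533, -0.0615, 0.1238]
ee_rot: [0.71, 0.704, -0.0, -0.0]
ft_force: [0.0, -0.0, -3.6]
grip_width: 0.264
grasp_force: 59.5
```

Request:
step_arm(
  commands=[10,0,0,-0.05,0,0,0.012,10,0,0,-0.09,0,0,0.012,10,0,0,-0.11,0,0,0.012,10,0,0,-0.1175,0,0,0.012,10,0,0,-0.1175,0,0,0.012,60,0,0,-0.1175,0,0,0.012,60,0,0,-0.1175,0,0,0.012,60,0,0,-0.1175,0,0,0.012,60,0,0,-0.056,0,0,0.012,60,0,0,0.02,0,0,0.012],
)

```text
clock: 40.25
position: [0.5535, -0.0623, 0.1366]
ee_rot: [0.699, 0.716, -0.0, -0.001]
ft_force: [0.8, -0.2, 0.1]
grip_width: 0.705
grasp_force: 0.0
```

Request:
step_arm(
  commands=[60,0,-0.1,0.1,0,0,0,60,-0.02,-0.2,0.12,0,0,0,60,-0.05,-0.3,0.12,0,0,0,60,-0.1,-0.4,0.12,0,0,0,60,-0.15,-0.5,0.12,0,0,0,60,-0.2,-0.58,0.12,0,0,0,60,-0.25,-0.65,0.12,0,0,0,60,-0.3,-0.7,0.12,0,0,0,60,-0.3,-0.7,0.12,0,0,0,60,-0.3,-0.7,0.12,0,0,0],
)

```text
clock: 41.5
position: [0.3747, -0.4817, 0.2082]
ee_rot: [0.698, 0.716, 0.0, 0.0]
ft_force: [0.9, 0.2, -0.6]
grip_width: 0.699
grasp_force: 0.0
```

```bash
python3 - <<'E'
from h import *
im=camera("top"); cv2.imwrite("pics/top3.png",im[:,:,::-1]); s=camera("side"); cv2.imwrite("pics/side3.png",s[:,:,::-1])
print("tub",rect("top",mask(im,(20,120,120),(35,255,255),(270,225,320,270)),.092))
print("case",rect("top",mask(im,(0,0,120),(179,60,255),(110,210,190,335)),.033))
c=cv2.resize(im[190:290,255:405],None,fx=5.3,fy=5.3,interpolation=cv2.INTER_CUBIC)
cv2.imwrite("pics/c4.png",c[:,:,::-1])
E
```

```text
tub [549.3  52.2  43.   43.   89.9]
case [503.5 323.9 121.8  43.7   7.4]
```

View pics/c4.png

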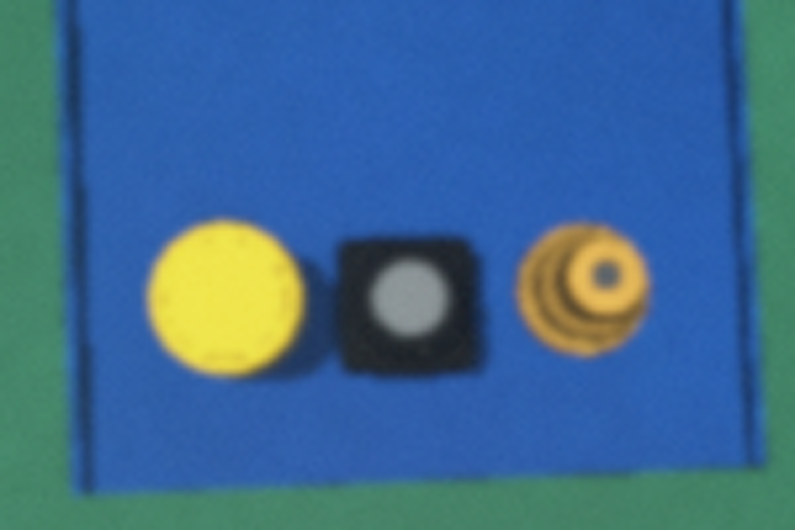

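View pics/side3.png

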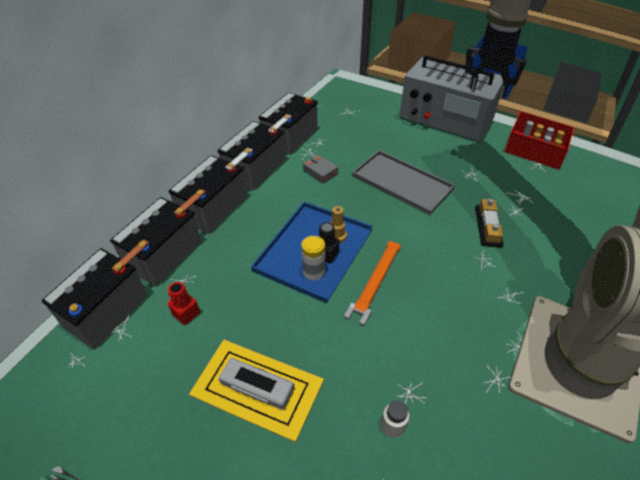

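In the crop, the tub (226,298), boot (410,297) and adapter (606,275) are back within about 2 mm of where they started. The side view shows the case flat inside the outline (256,383) and everything else undisturbed.

```bash
python3 -c "
from workcell import *
print(hand_in())"
```

```text
the job is handed in; nothing more can be done
None
```

The job is handed in: in the last pictures the case lies flat inside the mat outline, and the adapter, black boot cover and tub stand upright within about 2 mm of their starting spots, though `hand_in()` returned no verdict.

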